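# Eject the cake from the topping stand and hold it up level

### The arm

A 7-joint arm with a two-finger parallel gripper is mounted at the origin on a cart in front of the work surface, level with it; the furniture and walls round the work are solid. World frame = base frame: x ahead of the robot, y to its left, z up, the work surface at z = 0. Lengths are in m, angles in rad, forces in N, time in s.
With the tool pointing down it reaches from about 0.4 to 0.9 m from the base axis. Payload 5.5 kg.
Tool frame: the origin (TCP) lies midway between the tips of the shut fingers; the grasp point (between the pads) lies 19 mm behind it; z points along the fingers, y is the line along which they close (so a half turn about z gives the same grasp; the last joint's range is limited). The gripper opens to 85 mm and grips with 20 to 120 N. Pads are 22 mm wide; open, the fingers measure 114 mm over their backs; the gripper's body (76 mm by 85 mm) begins 54 mm behind the grasp point. The pads swing forward as they close: fully open they stand 13 mm farther back than shut.
Start: joints at [-1.026, 0.501, -0.427, 1.55, 0.221, 1.138, -0.21], TCP at [0.181, 0.624, 0.231] pointing down, gripper open.
Joint ranges: [-2.88, 2.88], [-0.31, 2.03], [-1.54, 1.56], [0.2, 2.42], [-1.41, 4.55], [0.19, 2.02], [-2.57, 2.57]. Speed limits (rad/s): [2.57, 2.57, 3.14, 3.14, 3.14, 3.14, 3.14].

### API

Orientations are given as a rotation vector (axis times angle).
In Python, from cell import robot gives the robot as it stands.
- The arm moves only by the tool inch_along, called after "Call:" as name(argument=value, ...) on one line, values as JSON. Schema: {"type":"object","properties":{"rows":{"type":"object","properties":{"increments":{"type":"array","items":{"type":"array","items":{"type":"number"},"minItems":6,"maxItems":6},"minItems":1,"maxItems":10}},"additionalProperties":false,"required":["increments"]},"finger_gap":{"type":"number"},"clamp_n":{"type":"number"},"only":{"type":"string"},"quiet":{"type":"boolean"},"lines":{"type":"string"}},"required":["rows"],"additionalProperties":false}. rows is an object whose key "increments" holds a list of rows, 1 to 10 of them, each of 6 numbers: dx, dy, dz in shares of the most that a row can go, 1 being 50 mm, then a rotation vector rx, ry, rz in a scale on which 1.0 is 360 degrees; each row shifts and turns the commanded pose from where the row before left it, along the tool's axes as they then stand; what a row does not reach is not made up. A row lasts 1/10 s, in which the tool goes at most 0.05 m and 0.15 rad, less where a joint would pass 70% of its speed; a pose out of reach is approached as far as the arm can. finger_gap is the finger opening in m, set as the call begins (left out keeps the last). The fingers move at their own pace and stop on an object; clamp_n is the grip in N (left out, the last holds). Time passes only in rows, so rows that do not move let the fingers close. The tool returns the time, the measured TCP pose, the force, the opening and the grip force at its end. only (a regular expression) keeps the lines of the reply that match it, lines (a string "A,B") keeps lines A to B, and quiet returns only ok. A shift or turn number past 1, either way, is cut back to 1. Input that does not fit is refused with a message, and nothing moves.
- robot.read_state(): the state, without advancing time (a new reading comes with each control period).
- robot.camera(name): name is "side" or "top" or "wrist"; returns a dict with "color" (384x512x3 uint8, red, green, blue), "depth" (384x512 float32, m along the optical axis (not along the pixel's ray), 0 where there is no reading), "fx", "fy", "cx", "cy" (pixels), "world_to_cam" (4x4, takes a point from world to camera coordinates). Camera axes: x right, y down, z forward; pixel columns grow to the right and rows downward; lengths in m; the calibration is good to about 2 mm. A picture is of the moment at which its call begins.
- robot.job_done(): hands the job in; it is judged then, once.
The state is a dict: "clock": time; "joint_positions": joint angles; "joint_vel": joint speeds; "effort": joint torques, N m; "eef_pos": TCP position; "orientation": TCP orientation; "force": force on the tool from outside, world axes, zero at the start; "moment": the same for the moment, N m; "grip_width": finger opening in m; "gripper_force": force on a finger pad.
Only numpy, scipy, OpenCV 4.12 (cv2) and the standard library are available. Lean on these libraries where they do the work, as an engineer would, in place of code of your own. Each camera call takes 0.05 s, during which the arm holds its last target. There are 200 camera calls.

### The job

The finished foil cake sits sunk in the well of the pedal stand. Press the stand's pedal down to its stop with the gripper so that the ejector raises the cake, let the pedal spring back, then take the raised cake by its long sides, lift it at least 10 cm above the top of the stand and hold it there steady and level for inspection: finish while still holding it. Never tip the cake over, and leave the other things on the worktop where they are.

Things in the scene. Friction and masses are not known exactly. Their poses are not given: they have to be found in the camera images.
- stand: fixed topping stand: a steel well (outside 81 mm in x, 129 mm in y, 56 mm high, open at the top, walls 8 mm) on a base plate 130x150 mm. Origin on the worktop under the well's centre; its x axis points from the pedal to the well, away from the robot give or take 0.4 rad, its y along the well's long side
- well_rim (a point): centre of the well's opening, at the height of its rim, 56 mm above the worktop; axes as the stand's
- pedal (a joint): angle of the spring pedal: 0 up at rest, 0.38 rad down at its stop. It hinges on a pin along the stand's y, 55 mm in front of the well's centre and 24 mm above the worktop, and springs back up by itself. About 10 N on the pad takes it to the stop
- pedal_pad (a point): centre of the top of the pedal's tread, which moves with the pedal: a ribbed dark plate 52 mm (x) by 64 mm (y), 133 mm in front (-x) of the well's centre. Up it is about 62 mm above the worktop, at the stop about 30 mm and 7 mm farther from the well. Press it straight down from above
- ejector (a joint): height by which the ejector plate in the floor of the well has been raised: 0 down, about 0.028 m after the pedal has been fully pressed. It stays up by friction when the pedal comes back
- cake: the cake to hold: custard cake in an oval foil cup, 59 mm (x) by 107 mm (y) by 28 mm high, about 85 g, slightly narrower at the foot; origin under its centre. It stands on the ejector plate, its length along the stand's y: at first foot 26 mm above the worktop, top 2 mm below the rim, too deep to grip; once ejected foot about 54 mm, top 82 mm, to be gripped across its 59 mm width above the rim
- spare_cake: second foil cake just like the first, 59x105x28 mm, standing on the worktop beside the stand; origin under its centre. Leave it alone
- tape_roll: roll of masking tape lying flat, 97 mm across, 25 mm high; origin under its centre. Leave it alone
- shaker: upright steel sugar shaker, 68 mm across, 106 mm high; origin under its centre. Leave it alone
- pad: order pad lying flat, 148x109x13 mm; origin under its centre. Leave it alone
- marker: marker pen lying down, 135 mm long, 17 mm thick; origin under its centre. Leave it alone
- shears: pair of scissors lying flat, 199x87x9 mm; origin under its centre. Leave it alone
Not all that is in view belongs to the job. What is shaped like the cake but black or yellow is not meant.

How it is judged:
By the outcome, as a careful person would: the job done as asked, in the order asked, and still so for the second after the job is handed in, while the arm keeps its last pose, push and grip.
It also fails if it takes over 48 s, if anything falls off the work surface, if the arm or the gripper's body presses on something with over 40 N, if the wrist force passes 120 N, or if a joint passes its speed limit or range.

## Working session

There is one attempt and no reset: what is moved stays moved. The work goes in short steps, Python scripts to look and compute and a tool call to move; the robot and the scene stay as the last step left them, time stands still between calls to the robot, and variables do not carry over. Pictures are saved under pics/ and viewed, at most 10 in all, crops included, and the job is handed in when it is done.

```bash
mkdir -p pics; cat > h.py <<'E'
import numpy as np, cv2
from cell import robot
def shot(n,f):
    c=robot.camera(n); np.savez('pics/'+f+'.npz',**c); cv2.imwrite('pics/'+f+'.png',c['color'][:,:,::-1]); return c
def cloud(c):
    v,u=np.mgrid[0:384,0:512]; d=c['depth']
    p=np.stack([(u-c['cx'])/c['fx']*d,(v-c['cy'])/c['fy']*d,d,np.ones_like(d)],-1)
    return (p@np.linalg.inv(c['world_to_cam']).T)[...,:3]
E
python3 - <<'E'
from h import *
a=shot('top','t0'); b=shot('side','s0')
cv2.imwrite('pics/both.png',cv2.resize(np.vstack([a['color'],b['color']])[:,:,::-1],(400,600)))
s=robot.read_state(); print(s)
for c in(a,b): print(np.linalg.inv(c['world_to_cam']).round(3),c['fx'])
E
```

```text
{'clock': 0.1, 'joint_positions': array([-1.02577238,  0.50174853, -0.4268164 ,  1.55136314,  0.2208048 ,
        1.1382826 , -0.21030803]), 'joint_vel': array([ 0.00087472, -0.00301138, -0.00177205, -0.0023017 , -0.00020119,
        0.00045978,  0.00063853]), 'effort': array([-1.10746411e-02, -5.70820177e+01, -5.83850116e+00, -2.81753057e+01,
        1.05717522e-02,  5.57361025e-03,  2.14454212e-05]), 'eef_pos': array([0.18062782, 0.62374502, 0.23035996]), 'orientation': array([-4.41097954e-01, -3.11016220e+00,  2.70111895e-03]), 'force': array([-0.6665872 , -0.14082776, -0.06519271]), 'moment': array([ 0.00582795, -0.02685001, -0.01419675]), 'gripper_force': 0.0, 'grip_width': 0.08552855261037834}
[[-0.175 -0.897  0.405 -0.131]
 [-0.985  0.161 -0.069  0.117]
 [-0.004 -0.411 -0.912  1.646]
 [ 0.     0.     0.     1.   ]] 471.1369894831667
[[ 0.855 -0.203  0.477  0.017]
 [-0.518 -0.307  0.799 -0.931]
 [-0.016 -0.93  -0.367  0.501]
 [ 0.     0.     0.     1.   ]] 406.68855310229225
```

View pics/t0.png

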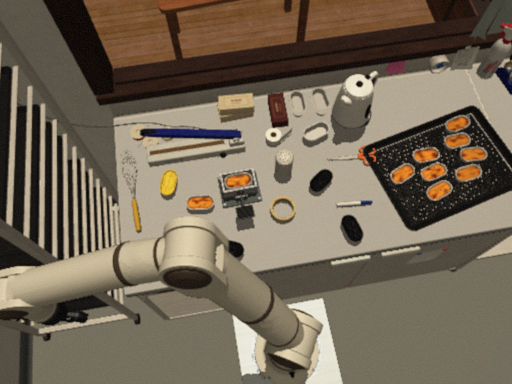

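View pics/s0.png

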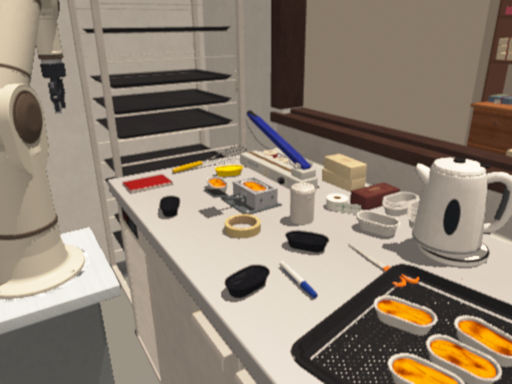

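The top view shows the stand at (240,186), its cake at (238,181) and its pedal at (244,211). The spare cake is at (200,203), the tape at (283,209) and the shaker at (284,163). The side view shows the stand at (255,190).

```bash
python3 - <<'E'
from h import *
c=dict(np.load('pics/t0.npz')); P=cloud(c); hsv=cv2.cvtColor(c['color'],cv2.COLOR_RGB2HSV)
x0,y0,x1,y1=205,160,275,228
im=cv2.resize(c['color'][y0:y1,x0:x1,::-1],None,fx=8,fy=8,interpolation=cv2.INTER_CUBIC); cv2.imwrite('pics/t0c.png',im)
for (u,v) in [(238,181),(244,211),(270,200),(284,157),(200,203)]: print(u,v,P[v,u].round(3),hsv[v,u])
def rect(n,m,z):
    v,u=np.nonzero(m); 
    # ray onto plane z
    M=np.linalg.inv(c['world_to_cam']); d=np.stack([(u-c['cx'])/c['fx'],(v-c['cy'])/c['fy'],np.ones(len(u))],1)@M[:3,:3].T
    q=M[:3,3]+d*((z-M[2,3])/d[:,2])[:,None]
    r=cv2.minAreaRect((q[:,:2]*1000).astype(np.float32)); print(n,len(u),np.round(r[0],1),np.round(r[1],1),round(r[2],1),'medz',np.median(P[...,2][m]).round(3))
box=np.zeros((384,512),bool); box[y0:y1,x0:x1]=1
Z=P[...,2]
rim=box&(Z>.040)&(Z<.075)&(np.mgrid[0:384,0:512][0]<200)
rect('rim',cv2.morphologyEx(rim.astype(np.uint8),cv2.MORPH_OPEN,np.ones((2,2)))>0,.056)
H,S,V=cv2.split(hsv)
cake=box&(H<25)&(S>130)&(V>120); rect('cake',cake,.05)
ped=box&(Z>.045)&(Z<.08)&(V<90)&(np.mgrid[0:384,0:512][0]>200); rect('pad',ped,.062)
E
```

```text
238 181 [0.62  0.063 0.047] [ 14 218 198]
244 211 [0.491 0.061 0.061] [ 9 41 44]
270 200 [ 0.544 -0.046 -0.005] [ 21  43 180]
284 157 [ 0.653 -0.117  0.117] [ 19  49 222]
200 203 [0.569 0.216 0.018] [ 15 210 231]
rim 643 [614.5  57.7] [ 88.7 128.5] 1.9 medz 0.048
cake 319 [576.4  65. ] [246.6 145.4] 75.2 medz 0.046
pad 199 [493.9  59.1] [57.  60.1] 1.9 medz 0.063
```

View pics/t0c.png

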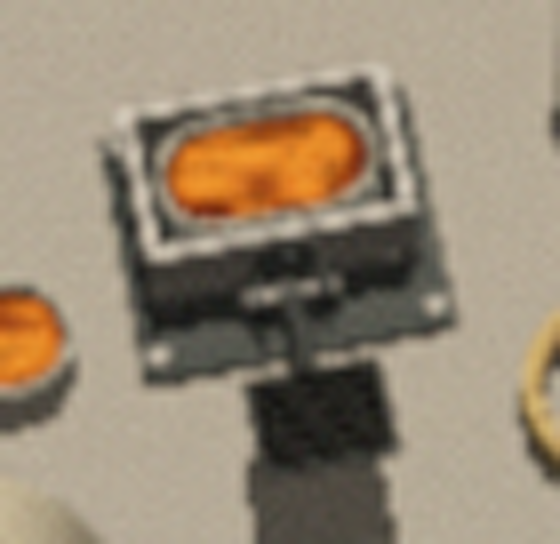

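The crop (x8, offset 205,160) shows the rim's outer corners at about (115,112), (388,68), (418,205) and (150,255). The pad's corners are at about (247,385), (380,365), (396,452) and (260,465).

```bash
python3 - <<'E'
from h import *
from scipy.spatial.transform import Rotation as R
c=dict(np.load('pics/t0.npz'));M=np.linalg.inv(c['world_to_cam'])
def ray(p,z):
    p=(np.array(p)+.5)/8-.5+[205,160]; d=np.c_[(p[:,0]-c['cx'])/c['fx'],(p[:,1]-c['cy'])/c['fy'],np.ones(len(p))]@M[:3,:3].T
    return M[:3,3]+d*((z-M[2,3])/d[:,2])[:,None]
im=cv2.cvtColor(c['color'][160:228,205:275],cv2.COLOR_RGB2HSV); m=(im[...,0]<25)&(im[...,1]>150)&(im[...,2]>120); m[:,:12]=0; m[32:]=0
v,u=np.nonzero(m); cq=ray(np.c_[u*8+3.5,v*8+3.5],.052); r=cv2.minAreaRect((cq[:,:2]*1000).astype(np.float32)); print('cake',r, cq.mean(0))
for n,p,z in(('rim',[(115,112),(388,68),(418,205),(150,255)],.056),('pad',[(247,385),(380,365),(396,452),(260,465)],.062)):
    q=ray(p,z)[:,:2]; print(n,q.round(3).tolist(),q.mean(0).round(4),[np.linalg.norm(q[i]-q[i-1]).round(3) for i in range(4)])
    e=q[0]-q[1]+q[3]-q[2]; print('yaw of x',np.arctan2(-e[0],e[1]).round(3))
s=robot.read_state(); print(R.from_rotvec(s['orientation']).as_matrix().round(3))
E
```

```text
cake ((620.608154296875, 63.81721878051758), (88.39311981201172, 45.59013366699219), 88.84619140625) [0.62059757 0.06340564 0.052     ]
rim [[0.659, 0.128], [0.659, -0.002], [0.586, -0.003], [0.583, 0.123]] [0.6218 0.0617] [np.float64(0.076), np.float64(0.13), np.float64(0.072), np.float64(0.126)]
yaw of x 0.012
pad [[0.509, 0.089], [0.508, 0.028], [0.465, 0.028], [0.47, 0.089]] [0.4882 0.0588] [np.float64(0.039), np.float64(0.061), np.float64(0.043), np.float64(0.061)]
yaw of x -0.046
[[-0.961  0.278 -0.001]
 [ 0.278  0.961 -0.002]
 [ 0.    -0.002 -1.   ]]
```

Units first: shifts go in shares of 50 mm and turns go in shares of 360 degrees. So 0.14 rad / 6.2832 = 0.0223.

Call:
inch_along(rows={"increments":[[0,0,0,0,0,0.0223],[0,0,0,0,0,0.0223],[0,0,0,0,0,0.0223],[0,0,0,0,0,0.0223],[0,0,0,0,0,0.0223],[0,0,0,0,0,0.0223],[0,0,0,0,0,0.0223],[0,0,0,0,0,0.0223],[0,0,0,0,0,0.0223]]}, finger_gap=0, clamp_n=20)

```text
clock: 1.0
eef_pos: [0.1806, 0.624, 0.2307]
orientation: [2.195, 2.247, -0.002]
force: [-0.2, -0.1, 0.3]
grip_width: 0.0003
gripper_force: 0.0
```

```bash
cat > st.py <<'E'
from h import *
from scipy.spatial.transform import Rotation as R
s=robot.read_state(); m=R.from_rotvec(s['orientation']).as_matrix(); print(m.round(3).tolist(),s['joint_positions'].round(2))
for n,t in (('pad',[.488,.060,.12]),('cake',[.6215,.0630,.20])): print(n,(m.T@(np.array(t)-s['eef_pos'])).round(4))
E
python3 st.py
```

```text
[[-0.023, 1.0, -0.0], [1.0, 0.023, -0.001], [-0.001, -0.0, -1.0]] [-1.21  0.47 -0.17  1.56  0.08  1.12 -1.37]
pad [-0.5709  0.2942  0.1112]
cake [-0.5711  0.4277  0.0311]
```

In the tool's units: -0.04 m is -0.8, -0.02 m is -0.4.

Call:
inch_along(rows={"increments":[[-0.4,0.2,0,0,0,0],[-0.8,0.4,0,0,0,0],[-0.8,0.4,0,0,0,0],[-0.8,0.4,0,0,0,0],[-0.8,0.4,0,0,0,0],[-0.8,0.4,0,0,0,0],[-0.8,0.4,0,0,0,0],[-0.8,0.4,0,0,0,0],[-0.8,0.4,0,0,0,0],[-0.8,0.4,0,0,0,0]]})

```text
clock: 2.0
eef_pos: [0.382, 0.2482, 0.2312]
orientation: [-2.189, -2.254, 0.0]
force: [1.8, 0.9, -0.2]
grip_width: -0.0
gripper_force: 0.0
```

```bash
python3 st.py
```

```text
[[-0.029, 1.0, -0.0], [1.0, 0.029, 0.0], [0.0, -0.0, -1.0]] [-0.66  0.12  0.03  2.03 -0.    0.99 -0.6 ]
pad [-0.1912  0.1005  0.1112]
cake [-0.1921  0.234   0.0312]
```

In the tool's units: -0.04 m is -0.8, -0.031 m is -0.62.

Call:
inch_along(rows={"increments":[[-0.8,0.4,0,0,0,0],[-0.8,0.4,0,0,0,0],[-0.8,0.4,0,0,0,0],[-0.8,0.4,0.4,0,0,0],[-0.62,0.36,0.6,0,0,0],[0,0,0.8,0,0,0],[0,0,0.4,0,0,0],[0,0,0,0,0,0]]})

```text
clock: 2.8
eef_pos: [0.4822, 0.0611, 0.1181]
orientation: [-2.187, -2.25, 0.01]
force: [-0.1, 0.1, 0.2]
grip_width: -0.0004
gripper_force: 0.0
```

```bash
python3 st.py; python3 - <<'E'
from h import *
c=shot('top','t1'); w=shot('wrist','w1')
a=cv2.resize(c['color'][140:240,180:300],(480,400)); b=cv2.resize(w['color'],(320,240)); b=np.vstack([b,np.zeros((160,320,3),np.uint8)])
cv2.imwrite('pics/c1.png',np.hstack([a,b])[:,:,::-1])
E
```

```text
[[-0.028, 1.0, -0.007], [1.0, 0.028, -0.002], [-0.002, -0.007, -1.0]] [-0.35  0.34  0.2   2.06 -0.1   0.75 -0.07]
pad [-0.0012  0.0058 -0.0019]
cake [-0.0021  0.1387 -0.0828]
```

View pics/c1.png

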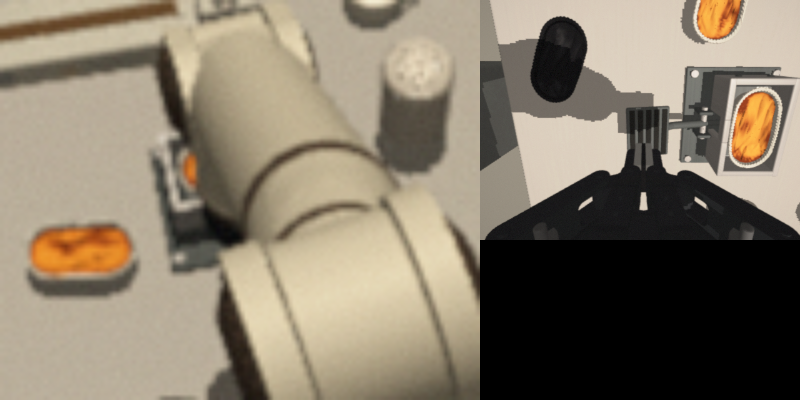

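In the wrist view the shut fingertips at (645,165) are over the ribbed pad at (647,130), and the whole rim is visible around (757,125). I'll refine the stand pose from that picture.

```bash
python3 - <<'E'
from h import *
c=dict(np.load('pics/w1.npz')); P=cloud(c); Z=P[...,2]; hsv=cv2.cvtColor(c['color'],cv2.COLOR_RGB2HSV)
xy=(P[...,0]>.57)&(P[...,0]<.68)&(P[...,1]>-.03)&(P[...,1]<.15)
for n,m in (('rim',xy&(Z>.052)&(Z<.060)),('cake',xy&(hsv[...,0]<25)&(hsv[...,1]>150)&(Z>.04)),('pad',(P[...,0]>.45)&(P[...,0]<.53)&(abs(P[...,1]-.06)<.05)&(Z>.045)&(Z<.075))):
    q=P[m]; r=cv2.minAreaRect((q[:,:2]*1000).astype(np.float32)); print(n,len(q),np.round(r[0],1),np.round(r[1],1),round(r[2],1),np.median(q[:,2]).round(3),(q.min(0)).round(3),q.max(0).round(3))
E
```

```text
rim 7394 [622.7  59.4] [ 82.4 128.9] 1.6 0.055 [ 0.58  -0.006  0.052] [0.665 0.125 0.058]
cake 5743 [622.   59.5] [46.9 94.2] 1.9 0.046 [0.599 0.013 0.042] [0.646 0.107 0.051]
pad 4411 [490.  56.] [51.6 63.9] 1.7 0.062 [0.464 0.025 0.051] [0.516 0.088 0.068]
```

In the tool's units: 0.03 m is 0.6, -0.005 m is -0.1.

Call:
inch_along(rows={"increments":[[-0.1,0.1,0.4,0,0,0],[0,0,0.6,0,0,0],[0,0,0.2,0,0,0],[0,0,0.2,0,0,0],[0,0,0.2,0,0,0],[0,0,0.12,0,0,0],[0,0,0,0,0,0]]})

```text
clock: 3.6
eef_pos: [0.4879, 0.0576, 0.036]
orientation: [-2.185, -2.252, 0.005]
force: [-7.4, -0.9, 5.9]
grip_width: 0.0002
gripper_force: 3.8
```

```bash
python3 st.py
```

```text
[[-0.03, 1.0, -0.005], [1.0, 0.03, 0.0], [0.0, -0.005, -1.0]] [-0.31  0.5   0.16  2.09 -0.15  0.57 -0.01]
pad [ 0.0024 -0.0002 -0.084 ]
cake [ 0.0015  0.1329 -0.1646]
```

In the tool's units: 0.003 m is 0.06, 0.002 m is 0.04.

Call:
inch_along(rows={"increments":[[0,0,0.06,0,0,0],[0,0,0.06,0,0,0],[0,0,0.04,0,0,0],[0,0,0,0,0,0]]})

```text
clock: 4.0
eef_pos: [0.4878, 0.0576, 0.0309]
orientation: [-2.185, -2.251, 0.004]
force: [-16.3, -1.1, 37.8]
grip_width: -0.0004
gripper_force: 20.3
```

Call:
inch_along(rows={"increments":[[0,0,0.02,0,0,0],[0,0,0,0,0,0]]})

```text
clock: 4.2
eef_pos: [0.4879, 0.0577, 0.0307]
orientation: [-2.185, -2.251, 0.003]
force: [-19.7, -2.2, 47.6]
grip_width: -0.0001
gripper_force: 25.0
```

The pedal is at its stop: the force jumped to 48 N at z = 31 mm. I'll release it.

In the tool's units: -0.05 m is -1, -0.04 m is -0.8.

Call:
inch_along(rows={"increments":[[0,0,-0.2,0,0,0],[0,0,-0.2,0,0,0],[0,0,-0.4,0,0,0],[0,0,-0.8,0,0,0],[0,0,-1,0,0,0],[0,0,-0.4,0,0,0],[0,0,0,0,0,0]]})

```text
clock: 4.9
eef_pos: [0.494, 0.0579, 0.1814]
orientation: [2.185, 2.25, 0.013]
force: [0.2, -0.8, -0.1]
grip_width: -0.0
gripper_force: 0.0
```

```bash
cat > w.py <<'E'
import sys
from h import *
c=shot('wrist',sys.argv[1]); P=cloud(c); Z=P[...,2]; hsv=cv2.cvtColor(c['color'],cv2.COLOR_RGB2HSV)
xy=(P[...,0]>.57)&(P[...,0]<.68)&(P[...,1]>-.03)&(P[...,1]<.15)
for n,m in (('rim',xy&(Z>.052)&(Z<.060)),('cake',xy&(hsv[...,0]<25)&(hsv[...,1]>150)&(Z>.04)),('foil',xy&(Z>.068)&(Z<.095)),('pad',(P[...,0]>.45)&(P[...,0]<.53)&(abs(P[...,1]-.06)<.05)&(Z>.035)&(Z<.075))):
    q=P[m]
    if len(q)<9: continue
    r=cv2.minAreaRect((q[:,:2]*1000).astype(np.float32)); print(n,len(q),np.round(r[0],1),np.round(r[1],1),round(r[2],1),np.median(q[:,2]).round(3),(q.min(0)).round(3),q.max(0).round(3))
E
python3 w.py w2; python3 st.py
```

```text
rim 3532 [622.5  59.5] [ 81.4 127.8] 1.6 0.055 [ 0.58  -0.005  0.052] [0.665 0.124 0.06 ]
cake 4489 [621.8  59.7] [47.8 93.7] 0.4 0.074 [0.598 0.013 0.07 ] [0.646 0.107 0.079]
foil 6571 [621.6  59.7] [107.8  60.7] 89.7 0.075 [0.591 0.006 0.068] [0.652 0.114 0.083]
pad 3530 [497.   56.1] [65.5 63.8] 1.9 0.062 [0.464 0.024 0.035] [0.53  0.088 0.068]
[[-0.03, 1.0, 0.006], [1.0, 0.03, 0.002], [0.001, 0.006, -1.0]] [-0.36  0.26  0.22  2.01 -0.07  0.88 -0.07]
pad [ 0.0022 -0.0046  0.0591]
cake [ 0.0014  0.1294 -0.0201]
```

View pics/w2.png

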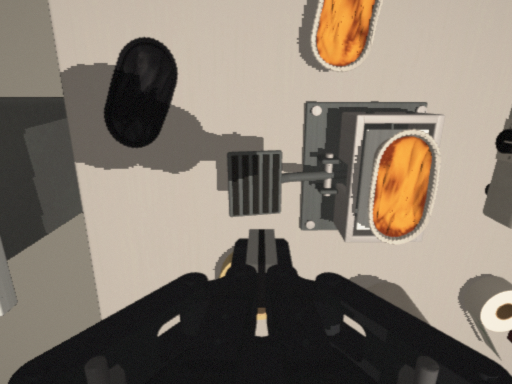

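The cake at (403,185) is raised, its foil top at about 0.081, and the pedal pad at (255,183) is back up at 0.062. I'll open the gripper and go above the cake.

In the tool's units: 0.04 m is 0.8, 0.03 m is 0.6.

Call:
inch_along(rows={"increments":[[0,0.4,0,0,0,0],[0,0.8,0,0,0,0],[-0.02,0.8,0,0,0,0],[-0.02,0.4,0.4,0,0,0],[0,0.12,0.6,0,0,0],[0,0,0.2,0,0,0],[0,0,0,0,0,0],[0,0,0,0,0,0]]}, finger_gap=0.085, clamp_n=30)

```text
clock: 5.75
eef_pos: [0.6157, 0.0588, 0.1164]
orientation: [-2.188, -2.253, 0.001]
force: [-0.1, 0.6, 0.6]
grip_width: 0.0849
gripper_force: 0.0
```

```bash
sed -i "s/('cake',\[.*\])):/('cake',[.6218,.0597,.052])):/" st.py; python3 st.py; python3 w.py w3
```

```text
[[-0.029, 1.0, -0.001], [1.0, 0.029, -0.0], [-0.0, -0.001, -1.0]] [-0.29  0.55  0.2   1.74 -0.14  0.87  0.  ]
pad [ 0.0049 -0.1276 -0.0035]
cake [0.0007 0.0062 0.0644]
rim 5205 [622.8  59.3] [ 81.1 129.6] 1.6 0.055 [ 0.581 -0.006  0.052] [0.665 0.125 0.058]
cake 7911 [623.5  70.1] [108.2  76. ] 62.8 0.075 [0.574 0.013 0.07 ] [0.659 0.136 0.259]
foil 11417 [622.1  60.2] [ 60.1 107.2] 0.0 0.075 [0.592 0.007 0.069] [0.652 0.114 0.084]
pad 6640 [497.3  56.1] [65.5 64. ] 1.6 0.062 [0.464 0.024 0.035] [0.53  0.088 0.068]
```

In the tool's units: 0.02 m is 0.4, 0.015 m is 0.3.

Call:
inch_along(rows={"increments":[[0.02,0.12,0,0,0,0],[0,0,0.4,0,0,0],[0,0,0.4,0,0,0],[0,0,0.3,0,0,0],[0,0,0.14,0,0,0],[0,0,0,0,0,0],[0,0,0,0,0,0]]})

```text
clock: 6.5
eef_pos: [0.6229, 0.06, 0.0549]
orientation: [2.189, 2.253, 0.001]
force: [1.1, 0.0, 0.3]
grip_width: 0.0851
gripper_force: 0.0
```

```bash
python3 st.py; python3 w.py w4
```

```text
[[-0.029, 1.0, 0.001], [1.0, 0.029, 0.0], [0.0, 0.001, -1.0]] [-0.28  0.64  0.19  1.75 -0.16  0.77  0.02]
pad [ 0.0039 -0.1348 -0.0652]
cake [-0.0002 -0.0011  0.0029]
rim 8735 [622.9  59.4] [ 81.4 129.3] 1.6 0.055 [ 0.581 -0.006  0.052] [0.665 0.125 0.058]
cake 14760 [627.6  72. ] [112.2  68.3] 65.0 0.075 [0.581 0.017 0.07 ] [0.656 0.137 0.197]
foil 23192 [621.9  61.6] [92.6 86.5] 51.6 0.076 [0.57  0.017 0.068] [0.68  0.114 0.095]
pad 7936 [507.   53.9] [69.9 44.8] 79.1 0.06 [0.478 0.023 0.035] [0.53  0.088 0.066]
```

View pics/w4.png

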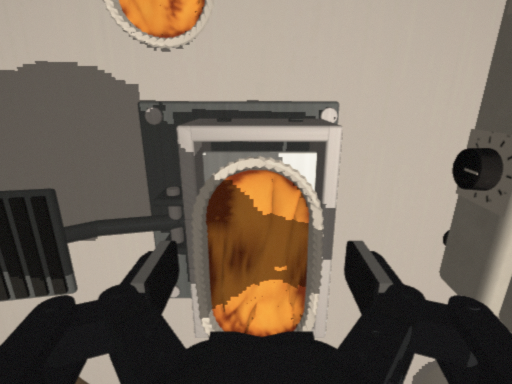

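The fingers at (155,270) and (370,270) straddle the cake, which is centred at (260,250), and the tips are above the rim. I'll close the gripper.

In the tool's units: 0.002 m is 0.04.

Call:
inch_along(rows={"increments":[[0,0,0.04,0,0,0],[0,0,0,0,0,0],[0,0,0,0,0,0],[0,0,0,0,0,0],[0,0,0,0,0,0],[0,0,0,0,0,0],[0,0,0,0,0,0],[0,0,0,0,0,0]]}, finger_gap=0.045, clamp_n=30)

```text
clock: 7.35
eef_pos: [0.6225, 0.0601, 0.0525]
orientation: [2.189, 2.253, 0.001]
force: [-0.7, 0.7, 4.0]
grip_width: 0.0577
gripper_force: 31.7
```

In the tool's units: -0.015 m is -0.3, -0.01 m is -0.2.

Call:
inch_along(rows={"increments":[[0,0,-0.1,0,0,0],[0,0,-0.2,0,0,0],[0,0,-0.3,0,0,0],[0,0,-0.3,0,0,0],[0,0,-0.3,0,0,0],[0,0,0,0,0,0]]})

```text
clock: 7.95
eef_pos: [0.6246, 0.0602, 0.1159]
orientation: [2.187, 2.251, 0.007]
force: [0.5, -0.1, -0.4]
grip_width: 0.0578
gripper_force: 32.2
```

```bash
python3 - <<'E'
from h import *
a=shot('wrist','w5'); b=shot('side','s5')
cv2.imwrite('pics/c5.png',np.hstack([cv2.resize(a['color'],(400,300)),cv2.resize(b['color'][60:260,130:380],(400,300))])[:,:,::-1])
E
```

```text
(no output)
```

View pics/c5.png

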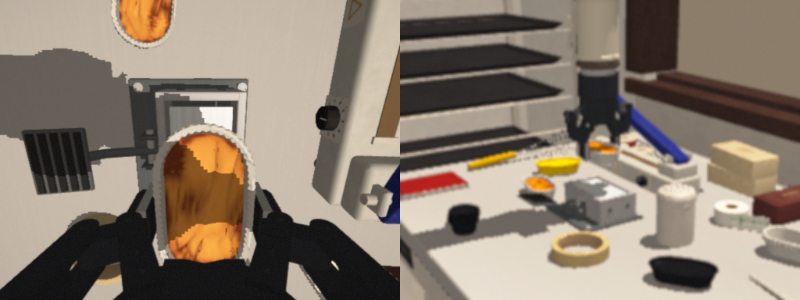

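The cake at (205,200) is held between the pads, clear of the well. I'll raise it another 8 cm.

In the tool's units: -0.02 m is -0.4, -0.01 m is -0.2.

Call:
inch_along(rows={"increments":[[0,0,-0.2,0,0,0],[0,0,-0.4,0,0,0],[0,0,-0.4,0,0,0],[0,0,-0.4,0,0,0],[0,0,-0.2,0,0,0],[0,0,0,0,0,0],[0,0,0,0,0,0],[0,0,0,0,0,0],[0,0,0,0,0,0],[0,0,0,0,0,0]]})

```text
clock: 9.05
eef_pos: [0.6218, 0.0599, 0.1914]
orientation: [-2.188, -2.253, 0.002]
force: [-1.0, 0.3, -0.9]
grip_width: 0.0576
gripper_force: 32.3
```

```bash
python3 - <<'E'
from h import *
a=shot('wrist','w6'); b=shot('side','s6')
cv2.imwrite('pics/c6.png',np.hstack([cv2.resize(a['color'],(400,300)),cv2.resize(b['color'][60:260,130:380],(400,300))])[:,:,::-1])
P=cloud(a); h=cv2.cvtColor(a['color'],cv2.COLOR_RGB2HSV); m=(h[...,0]<25)&(h[...,1]>150)&(P[...,2]>.1)&(P[...,2]<.25)&(abs(P[...,1]-.06)<.06)&(abs(P[...,0]-.622)<.04)
q=P[m]; f=np.linalg.lstsq(np.c_[q[:,:2]-q[:,:2].mean(0),np.ones(len(q))],q[:,2],rcond=None)[0]; print(len(q),f.round(3)); s=robot.read_state(); print(s['joint_vel'].round(3),s['gripper_force'])
E
```

```text
14781 [-0.036  0.01   0.213]
[ 0.    -0.004 -0.001 -0.002  0.001  0.001  0.001] 32.262029657140374
```

View pics/c6.png

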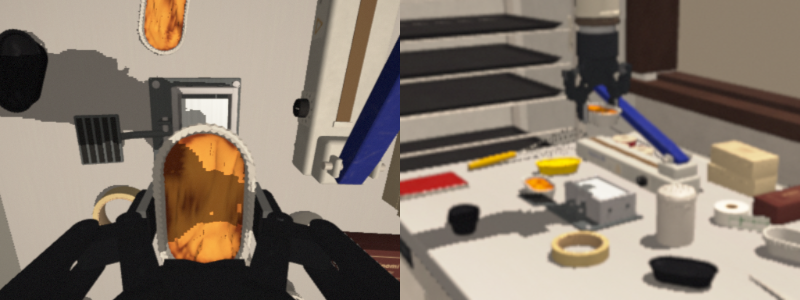

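The cake at (205,200) is held level and steady, its foot about 13 cm above the rim. The spare cake, tape and shaker have not moved.

```bash
python3 -c "
from cell import robot
print(robot.job_done())"
```

```text
the job is handed in; nothing more can be done
None
```

The pedal was pressed to its stop and sprang back. The raised cake is gripped by its long sides and held steady and level (about 2° of tilt measured), its foot about 13 cm above the stand's rim, and the job is handed in.

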